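Reject a split base through the flap

ROBOT

A 6-joint arm with a two-finger parallel gripper is mounted at the origin on the work surface. World frame = base frame: x ahead of the robot, y to its left, z up, the work surface at z = 0. Lengths are in m, angles in degrees, forces in N, time in s.
With the tool pointing down it reaches from about 0.3 to 0.75 m from the base axis. Payload 8.5 kg.
Tool frame: the origin (TCP) lies at the very end of the fingers, on their centre line; the grasp point (between the pads) lies 19 mm behind it (env.grip_point_offset is the distance from the TCP to the grasp point, in m); z points along the fingers, y is the direction in which the jaws open and shut (so a half turn about z gives the same grasp; the last joint's range is limited). The gripper opens to 85 mm and grips with 20 to 120 N. Pads are 22 mm wide; open, the fingers measure 114 mm over their backs; the gripper's body (76 mm by 85 mm) begins 54 mm behind the grasp point. The pads swing forward as they close: fully open they stand 13 mm farther back than shut.
Start: joints at [-77.653, 21.807, 74.336, -0, 83.858, -12.336], TCP at [0.23, -0.5, 0.231] pointing down, gripper open.
Joint ranges: [-178.18, 178.18], [-50.72, 133.34], [12.68, 142.11], [-81.47, 261.47], [9.98, 163.14], [-165.26, 165.26]. Speed limits (degrees/s): [136.94, 136.94, 180, 180, 180, 180].

INTERFACE

Orientations are given as a 3x3 rotation matrix whose columns are the frame's x, y, z axes.
In Python, from rig import env gives the robot as it stands.
- The arm moves only by the tool move_arm, never from a script. Its argument "moves" is a list of rows, each a list of 4 numbers: the shift along the tool's x, y, z in mm, then the turn about the tool's z in rad. In form: [[tx, ty, tz, spin], ...]. A call has 1 to 20 rows; each row is the pose to reach, as a shift and turn from the pose commanded when the call began, along the tool's axes at that moment; what a row does not reach only later rows make up. A row lasts 1/10 s, in which the tool goes at most 50 mm and 8.59 degrees, less where a joint would pass 70% of its speed; a pose out of reach is approached as far as the arm can. A call with a gripper value outside its range is refused whole. "grip" is the closure, from 0 (fully open) to 1 (shut), set as the call begins (left out, the last holds). The fingers move at their own pace and stop on an object; "grip_force" is the grip in N (left out, the last holds). Time passes only in rows, so rows that repeat a pose let the fingers close. It gives the time, the measured TCP pose, the force and the opening at its end, in the units of the state.
- env.observe(): the state, without advancing time (a new reading comes with each control period).
- env.get_image(name): name is "side" or "top"; returns the picture (400x640x3 uint8, red, green, blue); there is no depth.
- env.get_calibration(name): a dict with "fovy" (degrees; the focal length in pixels is half the picture's height over the tangent of half this angle, whatever the lens; pixels are square), "cx", "cy" (the principal point, pixels), "k1" (the pictures are not rectified: a ray, as slopes to the right and down, at radius r is drawn at 1 + k1 r^2 times it, then the intrinsics apply), "extrinsics" (4x4, takes a point from world to camera coordinates). Camera axes: x right, y up, looking along -z (the intrinsics and any distortion apply to the point x, -y, -z); pixel columns grow to the right and rows downward; lengths in m; the calibration is good to about 2 mm. A picture is of the moment at which its call begins. get_calibration takes no time and is no camera call.
- env.close_job(): hands the job in, once; it reports no verdict.
Trained networks look in the newest picture that a camera, given by its name, has taken for a name from the list of things; names that differ only in an ending like _2 or _b are one class to them, and where a whole thing is asked for, a point or a joint stands for the part that bears it (a point fixed in the world has none). Each returns a list of dicts, best first, with "conf" (0 to 1); they miss things now and then, are a little off and sometimes report something else, mostly with a low value. They report only what shows in the picture. A call takes as long as a camera call. They do not tell look-alikes from the thing itself.
- env.silhouettes(camera, name): "region" (400x640 bool, what is visible of it) and "point" ([row, column] in pixels, amid what is visible of it).
- env.tip_of(camera, name): "point" ([row, column] in pixels: a listed point, or the origin of a listed thing).
The state is a dict: "time_s": time; "q": joint angles; "qvel": joint speeds; "joint_efforts": joint torques, N m; "position": TCP position; "tool_rot": TCP orientation; "ft_force": force on the tool from outside, world axes, zero at the start; "wrist_torque": the same for the moment, N m; "grip_width": finger opening in m.
Only numpy, scipy, OpenCV 4.12 (cv2) and the standard library are available. Lean on these libraries where they do the work, as an engineer would, in place of code of your own. Each camera call takes 0.05 s, during which the arm holds its last target.

TASK

The wooden base with the red dot has split. With the fingertips, slide it over the inspection board and push it in through the red flap of the reject box until it runs down inside, then draw the fingers back so that the flap swings shut by itself. Push it steadily: do not pick it up, tip it or flick it, and leave the sound base and everything else where they are.

Things in the scene. Friction and masses are not known exactly. Their poses are not given: they have to be found in the camera images.
- stand: inspection stand with the reject box built in, one fixed thing. Origin on the table below the middle of the flap; +x is the feed direction (over the board, under the flap, into the box), z up. The level board (dark green mat, then a steel sill) is at z = 110 mm, x = -320 to -25 mm, y = +-165 mm. The grey box behind it, x = 0 to 266 mm, y = +-73 mm, has a clear lid, its top 76 mm above the board
- sill (a point): middle of the edge where the level sill breaks into the slide: x = -25 mm, y = 0, z = 110 mm of the stand, axes as the stand. From here a polished steel slide (friction about 0.15) falls at 33 degrees along +x to the box floor (12 mm above the table). A base pushed until its centre is 20 mm or more past this edge tips over and runs down by itself, under the flap
- mouth (a point): middle of the mouth, at x = 0, y = 0 of the stand, 31 mm above the board, axes as the stand. The mouth is 124 mm wide, with the lintel's underside 66 mm above the board. In front of it two steel guide cheeks, 22 mm high, flare out from y = +-65 mm at x = -10 mm to y = +-100 mm at x = -76 mm of the stand
- flap (a joint): red plastic flap, 116 mm wide, 71 mm long with a steel weight bar along its bottom edge, about 22 g, hung from a hinge pin across the top of the mouth (along y of the stand, at x = 0, 62 mm above the board); it hangs to 9 mm below the board's level. 0 = hanging shut, grows as it is pushed inwards (into the box) up to 1.35 rad; only gravity shuts it
- reject: the split base: turned pine disc 80 mm in diameter, 18 mm high, about 55 g, flat side down on the board, with a red sticker dot 24 mm wide on top and a dark crack running in from the rim. Origin at the centre of its underside, z up
- sound_center (a point): centre (half-way up) of the sound base on the same board: the same pine disc without dot or crack, 80 mm in diameter, 18 mm high; leave it. The two bases lie about 190 mm apart on either side of the feed line; which is on which side changes
- tulips: finished display on the table: pine base 80 mm in diameter with pink tulips on wires, 110 mm high; origin at centre of underside; leave it
- glue_gun: white cordless glue gun lying on its side on the table, about 160 by 110 by 42 mm; origin under the middle of its barrel; leave it
- jar: glass jar 60 mm in diameter, 75 mm high; origin at centre of underside; leave it
- tape: roll of tan tape lying flat, 84 mm in diameter, 24 mm high; origin at centre of underside; leave it
- brush: flat brush with wooden handle lying on the table, 190 mm long, 20 mm high; origin under its middle; leave it
- spool: spool of gold wire standing on end, 48 mm in diameter, 34 mm high; origin at centre of underside; leave it
- primer: small amber bottle 42 mm in diameter, 110 mm high; origin at centre of underside; leave it
There are look-alikes about, which are no part of the job. What is shaped like the reject but pink or turquoise is not meant.

How it is judged:
By the outcome, as a careful person would: the job done as asked, in the order asked, and still so for the second after the job is handed in, with the robot touching nothing.
It also fails if it takes over 48 s, if anything falls off the work surface, if the arm or the gripper's body presses on something with over 40 N, if the wrist force passes 120 N, or if a joint passes its speed limit or range.

## Working session

There is one attempt and no reset: what is moved stays moved. The work goes in short steps, Python scripts to look and compute and a tool call to move; the robot and the scene stay as the last step left them, time stands still between calls to the robot, and variables do not carry over. Pictures are saved under pics/ and viewed, and the job is handed in when it is done.

Besides the shell and the picture viewer there is one more tool, called after ">>>" as name(argument=value, ...), one argument or row to a line, values as JSON. move_arm: Moves the arm, as the interface text tells. Its arguments: {"type":"object","properties":{"moves":{"type":"array"},"grip":{"type":"number"},"grip_force":{"type":"number"}},"required":["moves"]}

```bash
mkdir -p pics; ls
python3 - <<'E'
from rig import env
import cv2
for n in("top","side"):
    im=env.get_image(n); cv2.imwrite(f"pics/{n}0.png",im[:,:,::-1])
    c=env.get_calibration(n); print(n,c)
s=env.observe(); print(s)
E
```

```text
pics
top {'fovy': 49.21504272262228, 'cx': 322.62961091870994, 'cy': 203.54299276717114, 'k1': 0.029431692946072445, 'extrinsics': array([[-0.01482293, -0.99966197,  0.02135951, -0.0604702 ],
       [ 0.99099991, -0.0118455 ,  0.13333739, -0.54513589],
       [-0.1330393 ,  0.02314373,  0.99084051, -1.43848975],
       [ 0.        ,  0.        ,  0.        ,  1.        ]])}
side {'fovy': 46.050859151578166, 'cx': 316.04791588518316, 'cy': 196.31442668001733, 'k1': -0.09617964888205474, 'extrinsics': array([[ 0.93031568, -0.36673121,  0.00457686, -0.49689433],
       [ 0.23435251,  0.60400698,  0.76174436, -0.17301081],
       [-0.28211989, -0.70759013,  0.64786154, -1.53865533],
       [ 0.        ,  0.        ,  0.        ,  1.        ]])}
{'time_s': 0.1, 'q': array([-7.76520342e+01,  2.18371147e+01,  7.43792983e+01, -1.55619152e-03,
        8.38558418e+01, -1.23364820e+01]), 'qvel': array([ 0.06860026, -0.16994004, -0.105803  ,  0.07465398,  0.09504915,
        0.04011275]), 'joint_efforts': array([ 3.03298795e-03, -4.49221623e+01, -2.31655455e+01, -1.98229800e-04,
        3.63080188e-03, -4.30269222e-05]), 'position': array([ 0.22962098, -0.49949478,  0.2307802 ]), 'tool_rot': array([[ 9.08620383e-01,  4.17622930e-01, -2.96060643e-04],
       [ 4.17622964e-01, -9.08619588e-01,  1.22613668e-03],
       [ 2.43056295e-04, -1.23773451e-03, -9.99999204e-01]]), 'ft_force': array([0.19532802, 0.37969417, 0.50303367]), 'wrist_torque': array([-0.00383659,  0.01300534, -0.02297631]), 'grip_width': 0.08568251295530314}
```

View pics/top0.png

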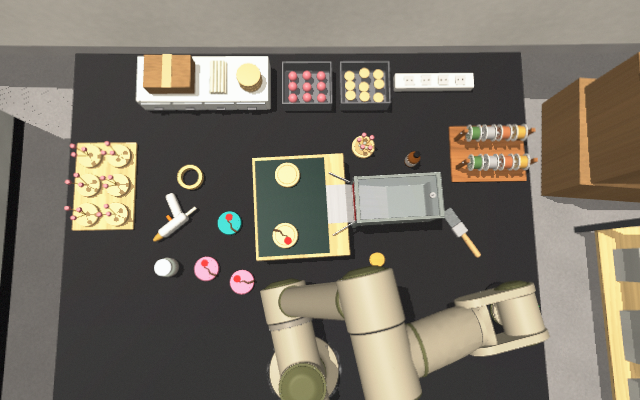

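View pics/side0.png

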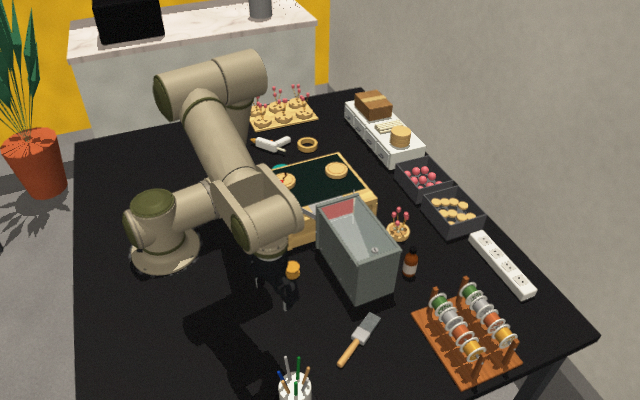

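The top picture shows the stand with its board at cols 253-350 and rows 155-260, and the box to its right (to col 442). The reject, with the red dot, is at about (row 235, col 285). The sound base is at (175, 287), and the pink and turquoise look-alikes lie on the table. The feed direction points right in the image.

```bash
cat > h.py <<'E'
import numpy as np, cv2
from rig import env
def ray(cam,r,c):
    k=env.get_calibration(cam); f=200/np.tan(np.radians(k['fovy']/2))
    d=np.array([(c-k['cx'])/f,(r-k['cy'])/f]); u=d.copy()
    for _ in range(30): u=d/(1+k['k1']*(u@u))
    E=np.array(k['extrinsics']); R=E[:3,:3]; t=E[:3,3]
    return -R.T@t, R.T@np.array([u[0],-u[1],-1])
def at(cam,r,c,z):
    o,d=ray(cam,r,c); return o+d*(z-o[2])/d[2]
def proj(cam,p):
    k=env.get_calibration(cam); f=200/np.tan(np.radians(k['fovy']/2))
    E=np.array(k['extrinsics']); q=E[:3,:3]@np.array(p)+E[:3,3]
    u=np.array([q[0],-q[1]])/-q[2]; u=u*(1+k['k1']*(u@u))
    return u[1]*f+k['cy'],u[0]*f+k['cx']
E
python3 - <<'E'
from h import *
np.set_printoptions(precision=4,suppress=True)
for cam in("top","side"):
    env.get_image(cam)
    for n,z in(("stand",0),("sill",.11),("mouth",.141),("reject",.11),("sound_center",.119)):
        for d in env.tip_of(cam,n)[:4]: print(cam,n,round(d['conf'],2),d['point'],at(cam,*d['point'],z))
for n in ("reject","sound_center"):
    for d in env.silhouettes("top",n)[:5]:
        ys,xs=np.nonzero(d['region']); print(n,d['conf'],ys.mean(),xs.mean(),at("top",ys.mean(),xs.mean(),.126),len(ys),ys.min(),ys.max(),xs.min(),xs.max())
im=cv2.imread("pics/top0.png")[140:280,235:460]
cv2.imwrite("pics/crop0.png",cv2.resize(im,None,fx=3.5,fy=3.5,interpolation=cv2.INTER_CUBIC))
E
```

```text
top stand 0.79 [208.2, 350.8] [ 0.5318 -0.166   0.    ]
top sill 0.61 [203.0, 341.7] [ 0.5355 -0.1274  0.11  ]
top mouth 0.86 [201.8, 356.4] [ 0.5346 -0.1717  0.141 ]
top mouth 0.57 [175.9, 286.3] [0.6198 0.0482 0.141 ]
top mouth 0.36 [259.4, 377.8] [ 0.3541 -0.2333  0.141 ]
top reject 0.92 [281.9, 242.1] [0.2911 0.1887 0.11  ]
top reject 0.87 [268.3, 207.8] [0.3348 0.2956 0.11  ]
top reject 0.64 [234.1, 284.4] [0.4381 0.0567 0.11  ]
top reject 0.64 [148.5, 362.1] [ 0.7146 -0.1979  0.11  ]
top sound_center 0.98 [174.8, 288.3] [0.6278 0.043  0.119 ]
top sound_center 0.41 [255.4, 377.3] [ 0.3667 -0.2354  0.119 ]
side stand 0.57 [239.5, 334.6] [ 0.5372 -0.1617  0.    ]
side mouth 0.75 [207.8, 338.2] [ 0.5445 -0.1627  0.141 ]
side reject 0.74 [182.8, 282.5] [0.4314 0.0579 0.11  ]
side reject 0.4 [172.2, 278.9] [0.4385 0.1199 0.11  ]
side sound_center 0.57 [171.2, 339.9] [0.6386 0.036  0.119 ]
side sound_center 0.16 [207.0, 333.6] [ 0.5427 -0.1314  0.119 ]
reject 0.91 234.83499005964214 284.88270377733596 [0.4347 0.0542 0.126 ] 503 223 247 273 297
reject 0.82 281.2181818181818 242.025 [0.2938 0.1863 0.126 ] 440 270 293 231 253
reject 0.65 267.67391304347825 206.95652173913044 [0.3369 0.2944 0.126 ] 460 256 279 196 218
reject 0.64 222.32400932400932 229.16783216783216 [0.4764 0.2284 0.126 ] 429 211 233 218 241
sound_center 0.69 174.77682403433477 286.8047210300429 [0.6265 0.0474 0.126 ] 466 163 187 275 299
sound_center 0.49 218.7485294117647 172.9558823529412 [0.49   0.4029 0.126 ] 680 194 241 153 193
```

View pics/crop0.png

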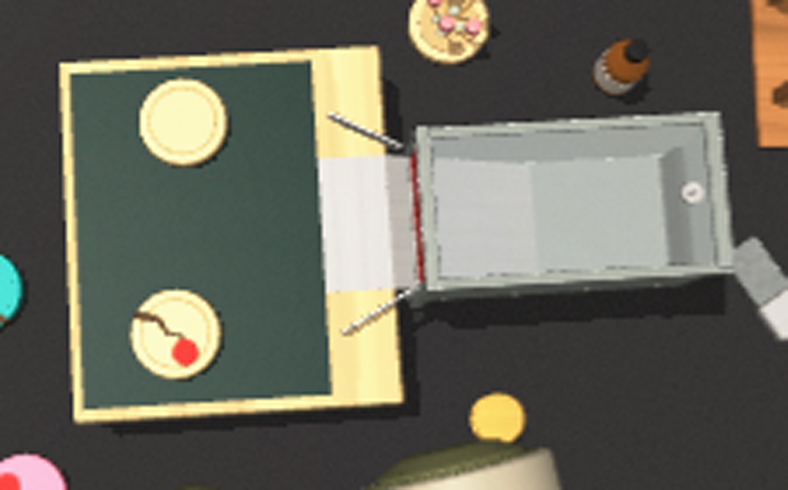

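Run:
```python
from h import *
from scipy.optimize import least_squares
np.set_printoptions(precision=4,suppress=True)
cr=[(60,63),(378,45),(402,402),(76,423)]  # left-far, right-far, right-near, left-near
# feed right: stand +x = image right = world -y ; stand +y = left of feed = image up
loc=[(-.32,.165),(-.025,.165),(-.025,-.165),(-.32,-.165)]
W=[]
for c,r in cr:
    p=at("top",140+(r+.5)/3.5-.5,235+(c+.5)/3.5-.5,.11); W.append(p[:2]); print(p)
W=np.array(W);L=np.array(loc)
print([np.linalg.norm(W[i]-W[(i+1)%4]) for i in range(4)])
def f(v):
    c,s=np.cos(v[2]),np.sin(v[2]); R=np.array([[c,-s],[s,c]])
    return (L@R.T+v[:2]-W).ravel()
s=least_squares(f,[.53,-.165,-1.57]);print(s.x,np.degrees(s.x[2]),s.fun.reshape(-1,2))
v=s.x;c,sn=np.cos(v[2]),np.sin(v[2]);R=np.array([[c,-sn],[sn,c]])
print("ux",R[:,0],"uy",R[:,1])
# discs: top face ellipse centre in crop at z .128
for n,(cc,rr) in dict(rej=(175.5,334),snd=(183.5,122)).items():
    p=at("top",140+(rr+.5)/3.5-.5,235+(cc+.5)/3.5-.5,.126)[:2]; print(n,p,R.T@(p-v[:2]))
for n,p in dict(rejnet=(.4347,.0542),sndnet=(.6265,.0474)).items(): print(n,R.T@(np.array(p)-v[:2]))
for l in [(-.025,0),(0,0),(0.266,0)]: print(l,R@np.array(l)+v[:2])
print("box check", [proj("top",list(R@np.array(l)+v[:2])+[.186]) for l in [(0,.073),(.266,.073),(.266,-.073),(0,-.073)]])
```

```text
[0.6874 0.1614 0.11  ]
[ 0.7018 -0.1339  0.11  ]
[ 0.3708 -0.1487  0.11  ]
[0.3564 0.1449 0.11  ]
[np.float64(0.2956500275193615), np.float64(0.3312987467717124), np.float64(0.293886224407358), np.float64(0.3313315259689915)]
[ 0.5374 -0.1664 -1.5228] -87.24895572306222 [[-0.0005 -0.0002]
 [-0.0008  0.0004]
 [ 0.0006 -0.0006]
 [ 0.0008  0.0005]]
ux [ 0.048  -0.9988] uy [0.9988 0.048 ]
rej [0.434  0.0545] [-0.2256 -0.0927]
snd [0.6273 0.0466] [-0.2084  0.1001]
rejnet [-0.2253 -0.092 ]
sndnet [-0.2093  0.0993]
(-0.025, 0) [ 0.5362 -0.1414]
(0, 0) [ 0.5374 -0.1664]
(0.266, 0) [ 0.5502 -0.4321]
box check [(np.float64(175.3584841374248), np.float64(354.35886857526134)), (np.float64(170.33213955776682), np.float64(440.48090714164533)), (np.float64(217.46416713062126), np.float64(445.21461921346645)), (np.float64(222.74616113408337), np.float64(357.8539168438372))]
```

```bash
cat >> h.py <<'E'
O=np.array([.5374,-.1664]); A=-1.5228
RS=np.array([[np.cos(A),-np.sin(A)],[np.sin(A),np.cos(A)]])
def s2w(l): return O+RS@np.array(l)
def w2s(p): return RS.T@(np.array(p)[:2]-O)
def rows(poses):
    """poses: (stand x, stand y, world z, heading in stand, rad); tool x = -heading"""
    s=env.observe(); T=s['tool_rot']; p=s['position']; out=[]
    yaw0=np.arctan2(T[1,0],T[0,0])
    for x,y,z,h in poses:
        w=s2w((x,y)); d=T.T@(np.array([w[0],w[1],z])-p)*1000
        yaw=A+h+np.pi; sp=-((yaw-yaw0+np.pi)%(2*np.pi)-np.pi)
        out.append([round(d[0]),round(d[1]),round(d[2]),round(sp,3)])
    return out
E
python3 - <<'E'
from h import *
th=np.radians(36.5); c,s=np.cos(th),np.sin(th)
r=np.array([-.2255,-.0925]); p=r-.08*np.array([c,s])
print(p,s2w(p))
print(rows([(*p,.21,th),(*p,.116,th)]))
E
```

```text
[-0.28980855 -0.14008582] [0.38357109 0.11635378]
[[397, -496, 21, np.float64(-1.825)], [397, -496, 115, np.float64(-1.825)]]
```

>>> move_arm(
  moves=[
    [25, -31, 0, -0.11],
    [50, -62, 0, -0.23],
    [75, -93, 0, -0.34],
    [100, -124, 0, -0.46],
    [124, -155, 0, -0.57],
    [149, -186, 0, -0.68],
    [174, -217, 0, -0.8],
    [199, -248, 0, -0.91],
    [223, -279, 0, -1.03],
    [248, -310, 0, -1.14],
    [273, -341, 0, -1.25],
    [298, -372, 0, -1.37],
    [322, -403, 0, -1.48],
    [347, -434, 0, -1.6],
    [372, -465, 0, -1.71],
    [397, -496, 0, -1.825],
    [397, -496, 0, -1.825],
    [397, -496, 0, -1.825],
    [397, -496, 0, -1.825],
  ],
  grip=0.55,
)

```text
time_s: 2.7
position: [0.3831, 0.116, 0.2313]
tool_rot: [[-0.631, 0.776, -0.0], [0.776, 0.631, -0.0], [-0.0, -0.0, -1.0]]
ft_force: [-0.0, -0.0, 0.2]
grip_width: 0.0383
```

Run:
```python
from h import *
s=env.observe(); print(s['time_s'],s['position'],w2s(s['position']),s['grip_width'],s['q'],s['ft_force'])
print(s['tool_rot'])
th=np.radians(36.5); c,sn=np.cos(th),np.sin(th)
r=np.array([-.2255,-.0925]); p=r-.08*np.array([c,sn])
print(rows([(*p,.21,th),(*p,.116,th)]))
im=env.get_image("top");cv2.imwrite("pics/t1.png",cv2.resize(im[120:300,220:460,::-1],None,fx=3,fy=3))
```

```text
2.7 [0.38313817 0.11602607 0.23131297] [-0.28950199 -0.14053397] 0.03826387148943408 [-2.12071101e-01  6.59114691e+00  9.56142969e+01 -1.28857337e-02
  7.78031536e+01 -3.93581627e+01] [-0.03911475 -0.03855163  0.18083666]
[[-6.31336761e-01  7.75508782e-01 -1.50860485e-04]
 [ 7.75508793e-01  6.31336727e-01 -2.19265080e-04]
 [-7.47982302e-05 -2.55423738e-04 -9.99999965e-01]]
[[0, 1, 21, np.float64(-0.002)], [0, 1, 115, np.float64(-0.002)]]
```

View pics/t1.png

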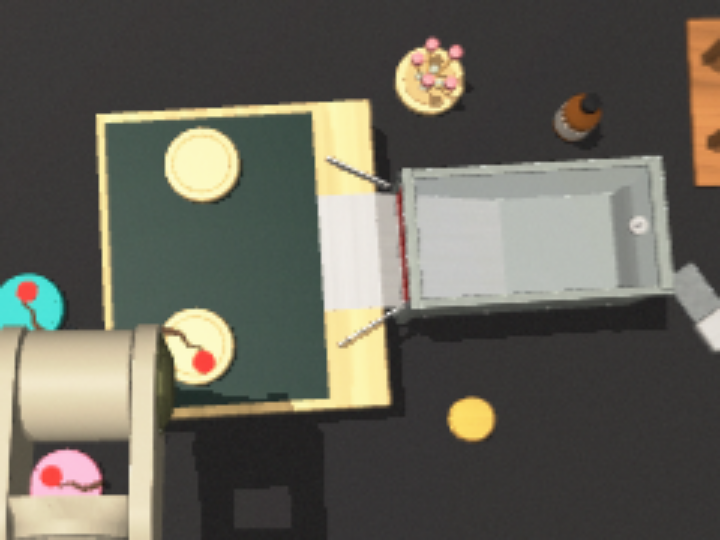

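The picture shows the gripper over the left-near corner of the board. The reject (crop 200,345) has not moved. Lowering behind it.

>>> move_arm(
  moves=[
    [0, 0, 25, 0],
    [0, 0, 50, 0],
    [0, 0, 75, 0],
    [0, 0, 92, 0],
    [0, 0, 103, 0],
    [0, 0, 109, 0],
    [0, 0, 113, 0],
    [0, 0, 115, 0],
    [0, 0, 115, 0],
    [0, 0, 115, 0],
  ],
)

```text
time_s: 3.75
position: [0.3835, 0.1167, 0.1167]
tool_rot: [[-0.633, 0.775, 0.001], [0.775, 0.633, 0.0], [-0.0, 0.001, -1.0]]
ft_force: [-1.0, -0.6, -0.1]
grip_width: 0.0386
```

Run:
```python
from h import *
s=env.observe(); print(s['time_s'],s['position'],w2s(s['position']),s['grip_width'],s['ft_force'])
th=np.radians(36.5); c,sn=np.cos(th),np.sin(th)
r=np.array([-.2255,-.0925])
# gap phase then diagonal push: pusher offset 46
P=[]
for d in list(np.arange(-.076,.115,.004)): P.append((*(r+(d-0.0)*np.array([c,sn])),.116,th))
print(rows([P[0],P[8],P[-1]]))
im=env.get_image("side");cv2.imwrite("pics/s2.png",cv2.resize(im[120:300,220:460,::-1],None,fx=3,fy=3))
```

```text
3.75 [0.38347075 0.11669126 0.11668085] [-0.29015046 -0.14016986] 0.03856548017354114 [-0.98409154 -0.57484185 -0.10084765]
[[-4, 0, 1, np.float64(-0.0)], [-36, 0, 1, np.float64(-0.0)], [-192, 0, 1, np.float64(-0.0)]]
```

View pics/s2.png

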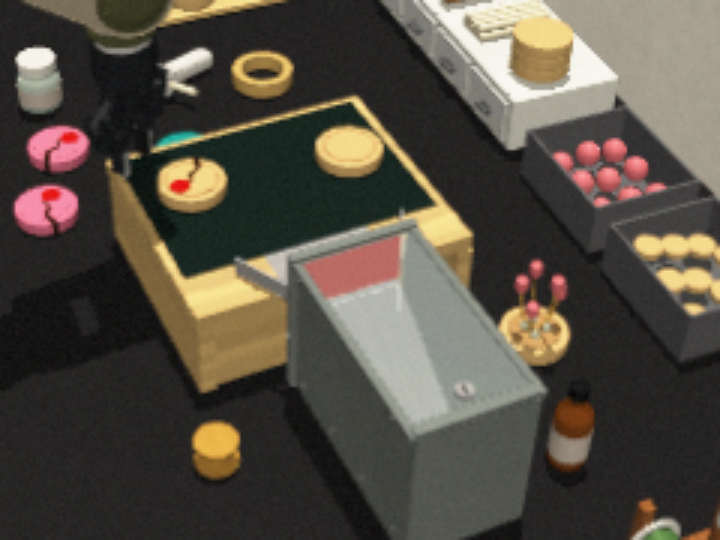

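The tips are just above the mat behind the reject, which is at crop (190,183). Starting a slow push.

>>> move_arm(
  moves=[
    [-3, 0, 1, 0],
    [-8, 0, 1, 0],
    [-14, 0, 1, 0],
    [-20, 0, 1, 0],
    [-25, 0, 1, 0],
    [-28, 0, 1, 0],
    [-31, 0, 1, 0],
    [-34, 0, 1, 0],
    [-37, 0, 1, 0],
    [-40, 0, 1, 0],
    [-43, 0, 1, 0],
    [-47, 0, 1, 0],
    [-51, 0, 1, 0],
    [-55, 0, 1, 0],
    [-59, 0, 1, 0],
    [-63, 0, 1, 0],
    [-66, 0, 1, 0],
    [-68, 0, 1, 0],
    [-69, 0, 1, 0],
    [-70, 0, 1, 0],
  ],
)

```text
time_s: 5.8
position: [0.4275, 0.0625, 0.1153]
tool_rot: [[-0.633, 0.774, -0.0], [0.774, 0.633, 0.0], [0.0, -0.0, -1.0]]
ft_force: [-0.4, 1.2, 0.2]
grip_width: 0.0386
```

```bash
cat > look.py <<'E'
import sys
from h import *
def red(cam,z=.128):
    im=env.get_image(cam).astype(int); 
    cv2.imwrite(f"pics/{sys.argv[1]}_{cam}.png",cv2.resize(im[120:300,220:460,::-1].astype(np.uint8),None,fx=3,fy=3))
    m=(im[:,:,0]>150)&(im[:,:,1]<80)&(im[:,:,2]<80)
    n,l,st,ce=cv2.connectedComponentsWithStats(m.astype(np.uint8))
    for i in range(1,n):
        if st[i,4]>8:
            p=at(cam,ce[i][1],ce[i][0],z); q=w2s(p)
            if -.33<q[0]<.05 and abs(q[1])<.17: print(cam,"red",st[i,4],p,q)
s=env.observe(); print(s['time_s'],s['position'],"stand",w2s(s['position']),s['ft_force'])
for cam in("top","side"):
    red(cam)
    for d in env.tip_of(cam,"reject")[:5]:
        q=w2s(at(cam,*d['point'],.11))
        if -.33<q[0]<.05 and abs(q[1])<.17: print(cam,"reject",d['conf'],q)
E
python3 look.py p1
```

```text
5.8 [0.42753767 0.06250101 0.11530533] stand [-0.23390837 -0.09875362] [-0.42406999  1.18357586  0.2016809 ]
top reject 0.58 [-0.18911413 -0.07461696]
top reject 0.46 [ 0.00087025 -0.00142134]
side reject 0.64 [-0.21836018 -0.07775893]
```

View pics/p1_side.png

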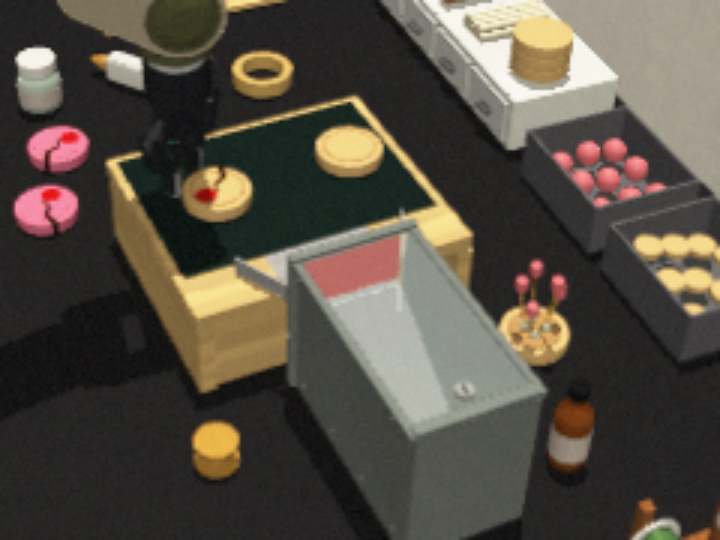

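View pics/p1_top.png

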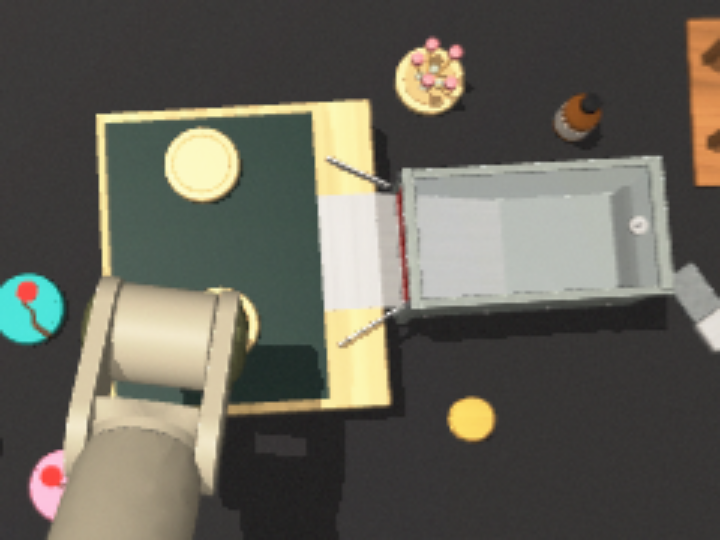

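Run:
```python
from h import *
for r,c in((183,191),(191,218)): print(w2s(at("side",120+r/3,220+c/3,.122)))
s=env.observe(); p0=w2s(s['position'])
# future path: disc centre d, TCP = d - off*(cos h, sin h)
th0=np.radians(36.5); off=.046
d=p0+off*np.array([np.cos(th0),np.sin(th0)]); print("disc",d)
# remaining: blend heading so the disc track reaches y=0 at x~-.07: heading of motion h; tool follows
P=[];h=th0;step=.0045;x=d.copy();hs=[]
while x[0]<.004:
    # motion heading aims at point on y=0 ahead by 70 mm
    tgt=np.arctan2(-x[1],.075); 
    tgt=min(tgt,th0); dh=np.clip(tgt-h,-.025,.025); h+=dh
    x=x+step*np.array([np.cos(h),np.sin(h)]); P.append((*(x-off*np.array([np.cos(h),np.sin(h)])),.115,h)); hs.append((x[0],x[1],h))
R=rows(P)
for i,(a,b) in enumerate(zip(R,hs)): print(i,[float(v) for v in a],np.round(b,3))
```

```text
[-0.22254034 -0.09281642]
[-0.19639513 -0.07001267]
disc [-0.19696672 -0.07135735]
0 [-4.0, 0.0, 0.0, 0.0] [-0.193 -0.069  0.637]
1 [-9.0, 0.0, 0.0, 0.0] [-0.19  -0.066  0.637]
2 [-13.0, 0.0, 0.0, 0.0] [-0.186 -0.063  0.637]
3 [-18.0, 0.0, 0.0, 0.0] [-0.182 -0.061  0.637]
4 [-22.0, 0.0, 0.0, 0.0] [-0.179 -0.058  0.637]
5 [-27.0, 0.0, 0.0, 0.0] [-0.175 -0.055  0.637]
6 [-32.0, 0.0, 0.0, 0.002] [-0.172 -0.053  0.635]
7 [-36.0, 1.0, 0.0, 0.025] [-0.168 -0.05   0.612]
8 [-41.0, 2.0, 0.0, 0.049] [-0.164 -0.048  0.588]
9 [-45.0, 3.0, 0.0, 0.072] [-0.16  -0.045  0.565]
10 [-50.0, 3.0, 0.0, 0.095] [-0.157 -0.043  0.542]
11 [-54.0, 4.0, 0.0, 0.118] [-0.153 -0.041  0.519]
12 [-59.0, 4.0, 0.0, 0.141] [-0.149 -0.038  0.496]
13 [-63.0, 4.0, 0.0, 0.163] [-0.145 -0.036  0.474]
14 [-68.0, 5.0, 0.0, 0.185] [-0.141 -0.034  0.452]
15 [-73.0, 5.0, 0.0, 0.207] [-0.137 -0.033  0.43 ]
16 [-77.0, 5.0, 0.0, 0.228] [-0.132 -0.031  0.409]
17 [-82.0, 4.0, 0.0, 0.248] [-0.128 -0.029  0.389]
18 [-86.0, 4.0, 0.0, 0.268] [-0.124 -0.027  0.37 ]
19 [-91.0, 4.0, 0.0, 0.287] [-0.12  -0.026  0.351]
20 [-95.0, 3.0, 0.0, 
[... 820 characters left out ...]
36 [-165.0, -18.0, 0.0, 0.506] [-0.045 -0.009  0.131]
37 [-169.0, -20.0, 0.0, 0.514] [-0.041 -0.009  0.123]
38 [-173.0, -22.0, 0.0, 0.521] [-0.036 -0.008  0.116]
39 [-177.0, -24.0, 0.0, 0.528] [-0.032 -0.008  0.109]
40 [-181.0, -26.0, 0.0, 0.534] [-0.027 -0.007  0.103]
41 [-185.0, -28.0, 0.0, 0.541] [-0.023 -0.007  0.097]
42 [-189.0, -30.0, 0.0, 0.546] [-0.018 -0.006  0.091]
43 [-193.0, -32.0, 0.0, 0.552] [-0.014 -0.006  0.085]
44 [-197.0, -34.0, 0.0, 0.557] [-0.009 -0.006  0.08 ]
45 [-201.0, -37.0, 0.0, 0.562] [-0.005 -0.005  0.076]
46 [-205.0, -39.0, 0.0, 0.566] [-0.001 -0.005  0.071]
47 [-208.0, -41.0, 0.0, 0.57] [ 0.004 -0.005  0.067]
48 [-212.0, -43.0, 0.0, 0.574] [ 0.008 -0.004  0.063]
```

Side image: the disc centre is at about (-196,-70) mm in the stand frame. The tool pose predicts (-197,-71), so the disc is seated in the finger cradle. Continuing along the curve.

>>> move_arm(
  moves=[
    [-4, 0, 0, 0],
    [-9, 0, 0, 0],
    [-13, 0, 0, 0],
    [-18, 0, 0, 0],
    [-22, 0, 0, 0],
    [-27, 0, 0, 0],
    [-32, 0, 0, 0.002],
    [-36, 1, 0, 0.025],
    [-41, 2, 0, 0.049],
    [-45, 3, 0, 0.072],
    [-50, 3, 0, 0.095],
    [-54, 4, 0, 0.118],
    [-59, 4, 0, 0.141],
    [-63, 4, 0, 0.163],
    [-68, 5, 0, 0.185],
    [-72, 5, 0, 0.207],
    [-76, 5, 0, 0.226],
    [-79, 5, 0, 0.24],
    [-81, 5, 0, 0.248],
    [-82, 5, 0, 0.25],
  ],
)

```text
time_s: 8.0
position: [0.4834, 0.0021, 0.1153]
tool_rot: [[-0.421, 0.907, -0.0], [0.907, 0.421, 0.0], [0.0, -0.0, -1.0]]
ft_force: [-0.2, 0.2, 1.4]
grip_width: 0.0385
```

```bash
python3 look.py p2
```

```text
8.0 [0.48336794 0.00206467 0.11530861] stand [-0.17086301 -0.04588726] [-0.24553534  0.2446656   1.38945075]
side reject 0.86 [-0.13980848 -0.03353448]
side reject 0.39 [-0.28479076 -0.08615123]
```

View pics/p2_side.png

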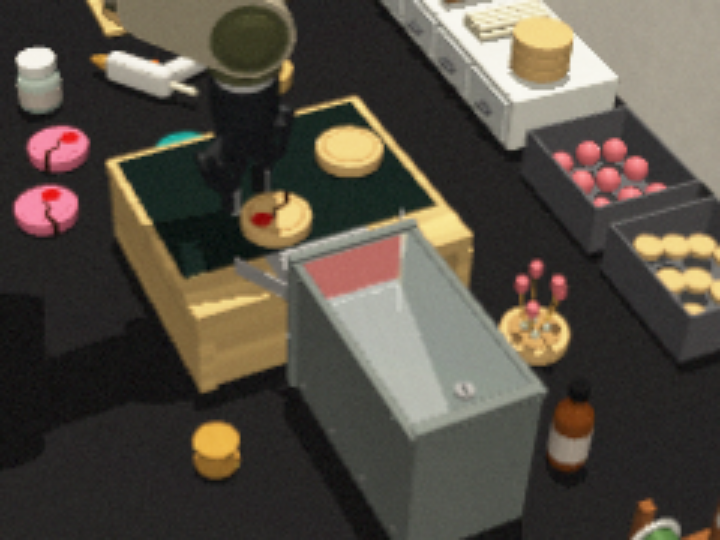

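View pics/p2_top.png

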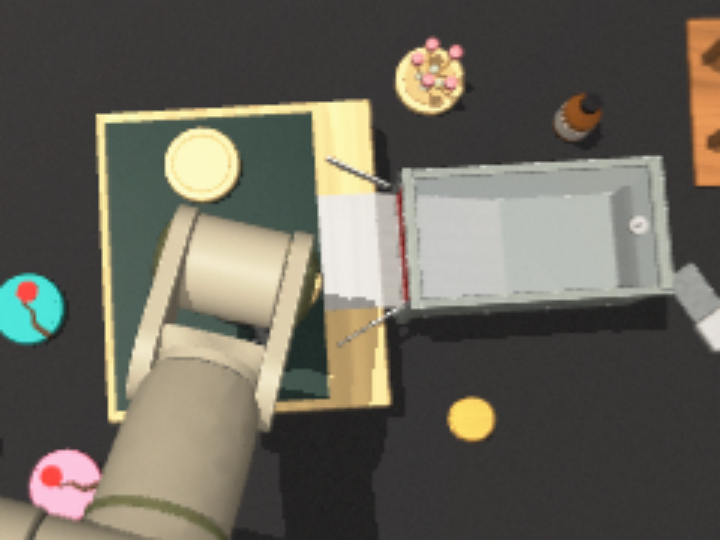

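```bash
cat > plan.py <<'E'
from h import *
import sys
s=env.observe(); p=w2s(s['position']); T=s['tool_rot']
h=np.arctan2(T[1,0],T[0,0])-np.pi-A; h=(h+np.pi)%(2*np.pi)-np.pi
off=.046; x=p+off*np.array([np.cos(h),np.sin(h)]); print("disc",x,"head",h)
P=[];L=[];end=float(sys.argv[1]);step=float(sys.argv[2])
while x[0]<end:
    tgt=np.arctan2(-x[1],.06); h+=np.clip(tgt-h,-.025,.025)
    u=np.array([np.cos(h),np.sin(h)]); x=x+step*u; P.append((*(x-off*u),.1155,h)); L.append(x)
for i,(a,b) in enumerate(zip(rows(P),L)): print(i,[float(v) for v in a],np.round(b,3))
E
python3 - <<'E'
from h import *
print(w2s(at("side",120+217/3,220+277/3,.122)))
E
python3 plan.py -.048 .0045
```

```text
[-0.12690454 -0.02731801]
disc [-0.12840672 -0.0285737 ] head 0.38720398924973587
0 [-5.0, -1.0, 0.0, -0.025] [-0.124 -0.027]
1 [-9.0, -1.0, 0.0, -0.032] [-0.12  -0.025]
2 [-13.0, 0.0, 0.0, -0.007] [-0.116 -0.023]
3 [-18.0, 1.0, 0.0, 0.018] [-0.112 -0.022]
4 [-23.0, 2.0, 0.0, 0.042] [-0.108 -0.02 ]
5 [-27.0, 3.0, 0.0, 0.065] [-0.103 -0.019]
6 [-32.0, 3.0, 0.0, 0.086] [-0.099 -0.017]
7 [-36.0, 4.0, 0.0, 0.107] [-0.095 -0.016]
8 [-41.0, 4.0, 0.0, 0.126] [-0.09  -0.015]
9 [-45.0, 4.0, 0.0, 0.144] [-0.086 -0.014]
10 [-50.0, 4.0, 0.0, 0.161] [-0.082 -0.013]
11 [-54.0, 4.0, 0.0, 0.177] [-0.077 -0.012]
12 [-59.0, 4.0, 0.0, 0.192] [-0.073 -0.011]
13 [-64.0, 4.0, 0.0, 0.206] [-0.068 -0.01 ]
14 [-68.0, 3.0, 0.0, 0.219] [-0.064 -0.009]
15 [-73.0, 3.0, 0.0, 0.231] [-0.059 -0.009]
16 [-77.0, 2.0, 0.0, 0.243] [-0.055 -0.008]
17 [-82.0, 2.0, 0.0, 0.253] [-0.051 -0.007]
18 [-86.0, 1.0, 0.0, 0.263] [-0.046 -0.007]
```

>>> move_arm(
  moves=[
    [-4, 0, 0, 0],
    [-9, 0, 0, 0],
    [-13, 0, 0, 0.005],
    [-18, 1, 0, 0.02],
    [-23, 2, 0, 0.042],
    [-27, 3, 0, 0.065],
    [-32, 3, 0, 0.086],
    [-36, 4, 0, 0.107],
    [-41, 4, 0, 0.126],
    [-45, 4, 0, 0.144],
    [-50, 4, 0, 0.161],
    [-54, 4, 0, 0.177],
    [-59, 4, 0, 0.192],
    [-64, 4, 0, 0.206],
    [-68, 3, 0, 0.219],
    [-72, 3, 0, 0.231],
    [-75, 3, 0, 0.24],
    [-77, 2, 0, 0.245],
    [-78, 2, 0, 0.247],
    [-78, 2, 0, 0.247],
  ],
)

```text
time_s: 10.2
position: [0.518, -0.0678, 0.1153]
tool_rot: [[-0.187, 0.982, -0.0], [0.982, 0.187, -0.0], [-0.0, -0.0, -1.0]]
ft_force: [0.6, -0.2, -0.3]
grip_width: 0.0383
```

```bash
python3 look.py p3; python3 plan.py .012 .004
```

```text
10.2 [ 0.51795835 -0.06780352  0.11530883] stand [-0.0994157  -0.01468881] [ 0.57830678 -0.16336805 -0.33852412]
side reject 0.61 [-0.07202724 -0.0045914 ]
side reject 0.37 [-0.271786  -0.0910976]
disc [-0.05403898 -0.00824592] head 0.14020508806867316
0 [-4.0, 0.0, 0.0, 0.004] [-0.05  -0.008]
1 [-8.0, 1.0, 0.0, 0.013] [-0.046 -0.007]
2 [-12.0, 1.0, 0.0, 0.021] [-0.042 -0.007]
3 [-16.0, 1.0, 0.0, 0.029] [-0.038 -0.006]
4 [-20.0, 1.0, 0.0, 0.036] [-0.034 -0.006]
5 [-24.0, 1.0, 0.0, 0.043] [-0.03  -0.005]
6 [-28.0, 1.0, 0.0, 0.049] [-0.026 -0.005]
7 [-32.0, 2.0, 0.0, 0.055] [-0.022 -0.005]
8 [-36.0, 2.0, 0.0, 0.061] [-0.018 -0.004]
9 [-40.0, 2.0, 0.0, 0.066] [-0.014 -0.004]
10 [-44.0, 1.0, 0.0, 0.071] [-0.01  -0.004]
11 [-48.0, 1.0, 0.0, 0.076] [-0.006 -0.004]
12 [-52.0, 1.0, 0.0, 0.08] [-0.002 -0.003]
13 [-56.0, 1.0, 0.0, 0.084] [ 0.002 -0.003]
14 [-60.0, 1.0, 0.0, 0.088] [ 0.006 -0.003]
15 [-64.0, 1.0, 0.0, 0.091] [ 0.01  -0.003]
16 [-68.0, 0.0, 0.0, 0.094] [ 0.014 -0.003]
```

View pics/p3_side.png

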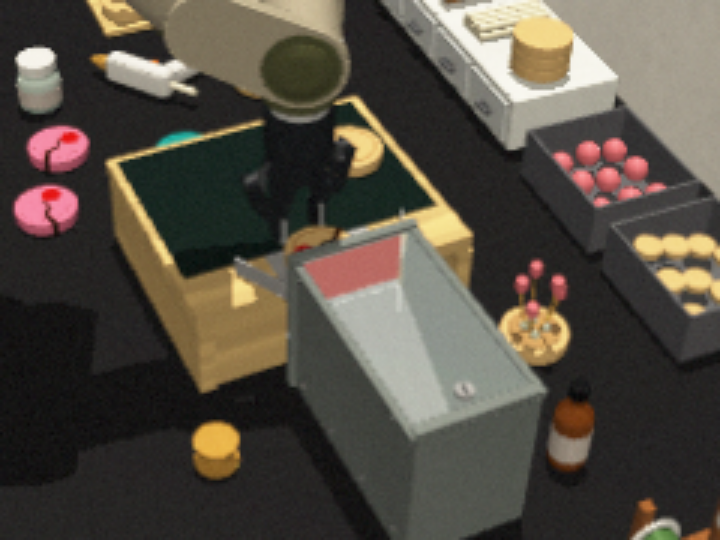

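View pics/p3_top.png

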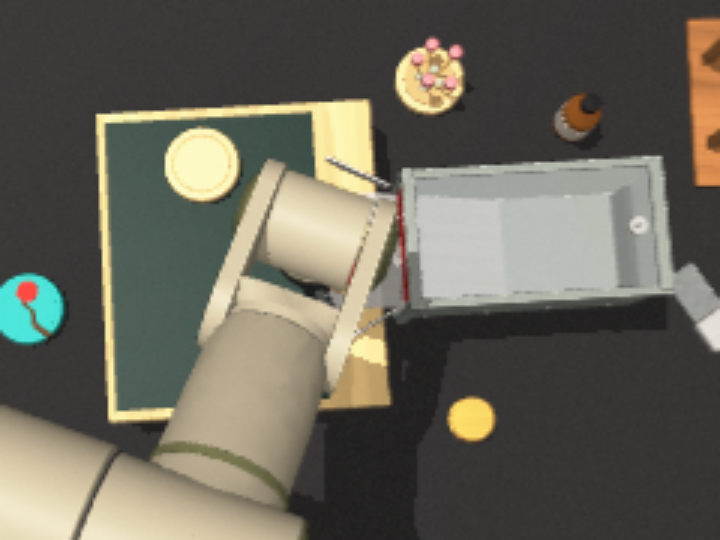

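The disc is at the sill, centred between the cheeks (centre about x=-54, y=-8), with the flap still shut. Pushing over the edge, slowly.

>>> move_arm(
  moves=[
    [-4, 0, 0, 0.004],
    [-8, 1, 0, 0.013],
    [-12, 1, 0, 0.021],
    [-16, 1, 0, 0.029],
    [-20, 1, 0, 0.036],
    [-24, 1, 0, 0.043],
    [-28, 1, 0, 0.049],
    [-32, 2, 0, 0.055],
    [-36, 2, 0, 0.061],
    [-40, 2, 0, 0.066],
    [-43, 1, 0, 0.071],
    [-46, 1, 0, 0.074],
    [-49, 1, 0, 0.077],
    [-52, 1, 0, 0.08],
    [-54, 1, 0, 0.082],
    [-56, 1, 0, 0.084],
    [-56, 1, 0, 0.084],
    [-56, 1, 0, 0.084],
  ],
)

```text
time_s: 12.2
position: [0.5294, -0.1225, 0.1153]
tool_rot: [[-0.104, 0.995, -0.0], [0.995, 0.104, 0.0], [0.0, -0.0, -1.0]]
ft_force: [-0.0, -0.7, -0.1]
grip_width: 0.0385
```

```bash
python3 look.py p4
```

```text
12.2 [ 0.52939777 -0.12254661  0.11529112] stand [-0.04418681 -0.00588902] [-0.0440501  -0.73138161 -0.08677054]
side reject 0.45 [-0.29560452 -0.07438814]
```

View pics/p4_side.png

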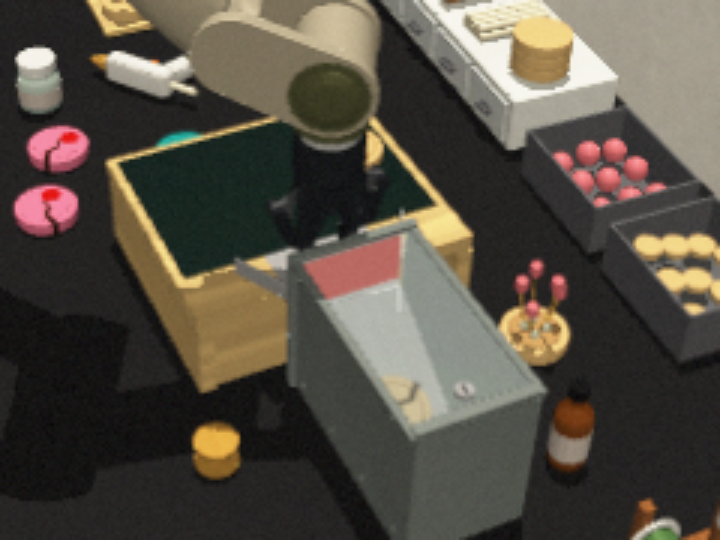

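View pics/p4_top.png

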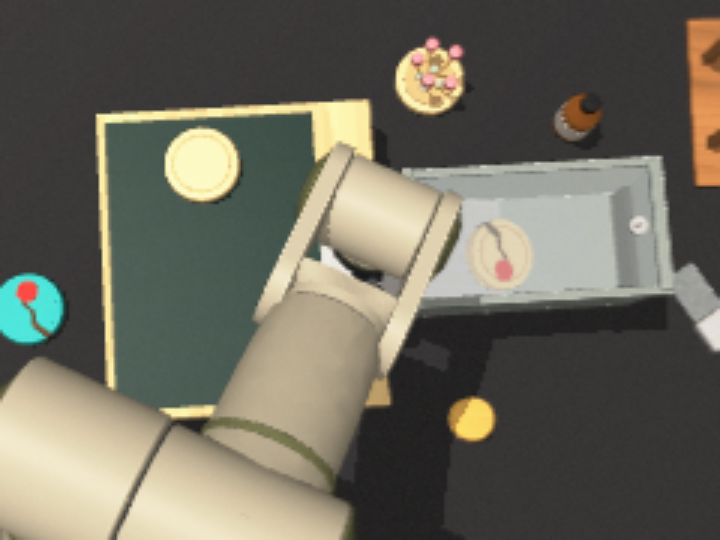

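The disc lies right side up inside the box (top crop 500,255). Drawing back level, then rising.

>>> move_arm(
  moves=[
    [5, 0, 0, 0],
    [13, 0, 0, 0],
    [23, 0, 0, 0],
    [35, 0, 0, 0],
    [47, 0, 0, 0],
    [59, 0, 0, 0],
    [70, 0, 0, 0],
    [76, 0, 0, 0],
    [80, 0, -5, 0],
    [80, 0, -15, 0],
    [80, 0, -30, 0],
    [80, 0, -50, 0],
    [80, 0, -70, 0],
    [80, 0, -90, 0],
    [80, 0, -105, 0],
    [80, 0, -115, 0],
    [80, 0, -120, 0],
    [80, 0, -120, 0],
    [80, 0, -120, 0],
  ],
)

```text
time_s: 14.3
position: [0.5209, -0.043, 0.2348]
tool_rot: [[-0.104, 0.995, -0.001], [0.995, 0.104, 0.0], [0.0, -0.001, -1.0]]
ft_force: [0.1, 0.4, -0.8]
grip_width: 0.0384
```

```bash
python3 look.py p5
python3 - <<'E'
from h import *
env.get_image("top")
for d in env.tip_of("top","sound_center")[:1]: print(d['conf'],w2s(at("top",*d['point'],.119)))
E
```

```text
14.3 [ 0.52090656 -0.04297967  0.23475016] stand [-0.12406952 -0.010553  ] [ 0.09903294  0.41073846 -0.77043176]
side reject 0.5 [-0.28484588 -0.09485709]
0.67 [-0.21385445  0.08806658]
```

View pics/p5_side.png

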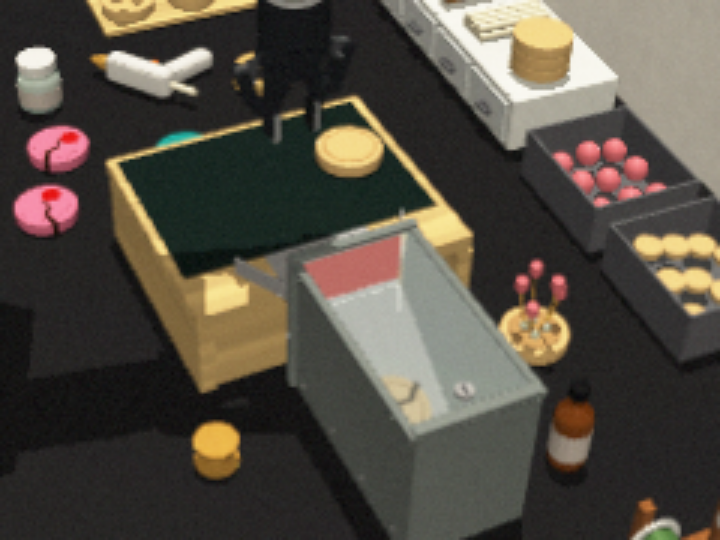

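View pics/p5_top.png

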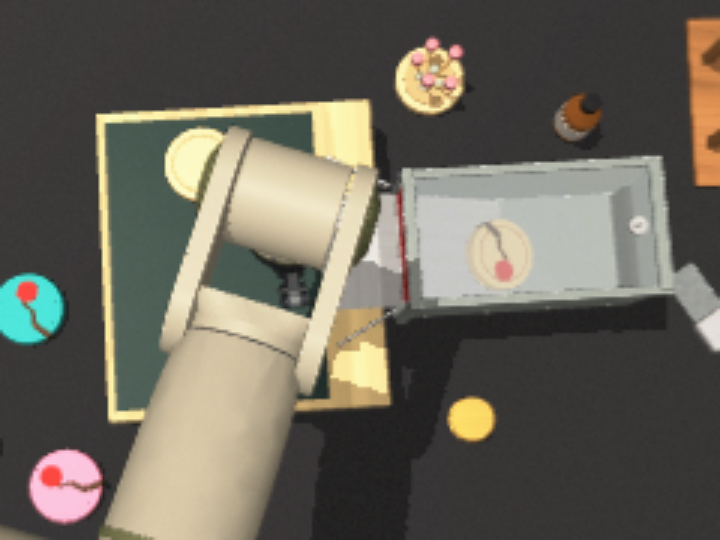

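Run:
```python
from h import *
for z in(.03,.04,.06): print(z,w2s(at("top",120+255/3,220+500/3,z)), w2s(at("side",120+401/3,220+404/3,z)))
c,d=ray("top",205,386.7);
s=env.observe();print(np.abs(s['qvel']).max())
a=cv2.imread("pics/p4_top.png").astype(int);b=cv2.imread("pics/p5_top.png").astype(int)
print(np.abs(a-b)[215:295,465:540].mean())
cv2.imwrite("pics/z.png",cv2.resize(env.get_image("side")[190:270,310:400,::-1],None,fx=7,fy=7,interpolation=cv2.INTER_CUBIC))
```

```text
0.03 [ 0.11927546 -0.00549783] [0.10354867 0.01698713]
0.04 [ 0.11749912 -0.00670491] [0.11147744 0.01214473]
0.06 [ 0.11394643 -0.00911907] [0.12733498 0.00245993]
0.16483339889931117
0.7543333333333333
```

View pics/z.png

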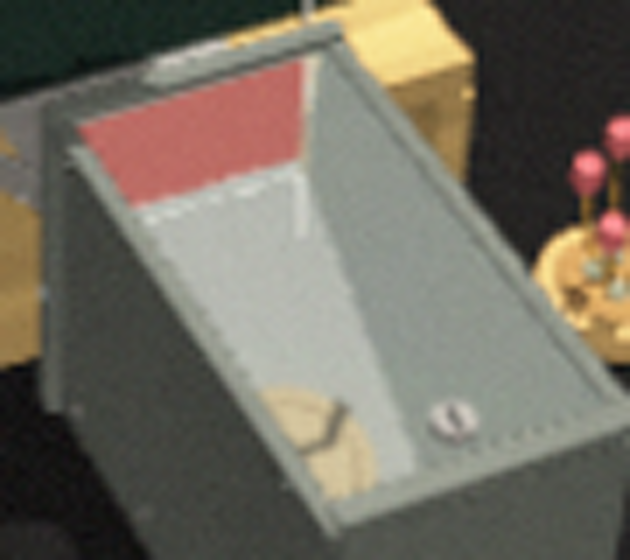

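The side view shows the flap hanging shut with its weight bar down. The disc rests at the foot of the slide, at stand x of about 115 mm. The arm is clear, so I'm handing in.

```bash
python3 -c "
from rig import env
print(env.close_job())"
```

```text
the job is handed in; nothing more can be done
None
```

The split base is in the reject box and the flap has swung shut. I pushed it with the half-closed fingertips at about 45 mm/s, curving across the mat to the feed line and then over the sill. It ran down by itself, and I drew the fingers back level before raising them. I handed the job in at about 14.5 s of the 48 s allowed.

- **Reject:** it lies right side up at the foot of the slide, about 115 mm inside the mouth. It was in the same place in two pictures taken about 2 s apart. It seems to sit across the bend between slide and box floor rather than flat on the floor.
- **Flap:** it hangs straight down in the last side picture.
- **Forces:** the readings after each move stayed under about 2 N. I did not check the peaks during the moves.
- **Sound base:** its place in the side picture did not change. A last network reading put it about 12 mm off, but the arm was covering part of it in that view and the fingers never came near it.
- **Everything else:** the other things I could see in the last pictures look unmoved. I checked these by eye only.

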